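# Scrape the bowl down and hold the pulse

## Task

Scrape down the food processor's bowl by turning the little crank on its lid by the red knob through at least one full turn, clockwise seen from above, while the dial on the motor block stays at off. Then turn the dial clockwise past its first and second clicks to the third position, the red pulse mark, and keep holding it there against its spring: finish with the gripper still on the dial and do not let go. Leave the other things on the worktop where they stand.

Things in the scene. Friction and masses are not known exactly. Their poses are not given: they have to be found in the camera images.
- processor: food processor base, fixed: a white foot 150 (its x) by 296 (its y) by 36 mm high. On its -y end the white motor block, 146 x 108 mm, top 90 mm above the worktop, with the dial in the middle of its top (at x 0, y -95 mm); on its +y end the clear bowl. Origin: centre of the underside, z up. At yaw 0 its +x points away from the robot and the dial is on the robot's right.
- dial (a joint): dial angle, rad: 0 = off (the start), grows clockwise seen from above. It rests by itself at 0, at the first click (0.4) and the second click (0.8); the humps at 0.2 and 0.6 take about 0.12 N m. The third position, pulse, is 1.2 (end stop 1.28): from 0.85 on a return spring of about 0.1 N m pushes back, and throws it back to the second click when let go.
- dial_grip (a point): centre of the dial's black grip bar, on the dial's axis, 113.5 mm above the worktop; turns with the dial, z up. The bar is 48 mm long along this point's x, 13 mm thick along its y, 26 mm high (100.5 to 126.5 mm above the worktop), on a grey disc 56 mm across (top at 102 mm). A white line on its top marks the +x end, the pointer.
- pulse_mark (a point): centre of the large red dot on the motor block, 44 mm from the dial's axis: the pointer stands at it at 1.2 rad (0.6 rad clockwise of the processor's +x). Dots at 0.4 rad steps anticlockwise from it: second click (black), first click (small black), off (small grey)
- crank (a joint): angle of the crank in rad: 0 at the start, grows clockwise seen from above; a full turn is 6.283. Stiff hinge (about 0.03 N m): it stays where it is left.
- crank_grip (a point): middle of the upright red crank knob, 157 mm above the worktop. The knob is 21 mm across and 32 mm high (139 to 171 mm above the worktop) and spins freely on its pin, so it can be led round with the gripper's direction unchanged. The grey crank arm under it has its top at 138.5 mm; the white lid of the bowl (130 mm across) has its top at 125.5 mm.
- crank_axis (a point): point on the upright axis of the crank, at the height of point crank_grip, fixed; the knob runs round it on a circle of 38 mm radius. It starts in any direction from the axis. The crank axis and the dial axis are 170 mm apart.
- onion_1: bystander, loose: a brown onion, 82 x 83 x 94 mm high; origin at the centre of its underside
- garlic_1: bystander, loose: a garlic bulb, 60 x 57 x 58 mm; origin at the centre of its underside
- tin_1: bystander, loose: a closed food tin with tomatoes on its label, 75 mm across, 58 mm high; origin at the centre of its underside
- mug_1: bystander, loose: a mug, black above and white below, 82 x 114 x 97 mm; origin at the centre of its underside
- spice_jar_1: bystander, loose: a spice jar with a red cap, 45 mm across, 106 mm high; origin at the centre of its underside
- jar_2: bystander, loose: a jar with a red lid, 65 mm across, 100 mm high; origin at the centre of its underside

How it is judged:
On the way, in this order (a step that is already met when the one before it is completed fails the run):
1. the crank has been turned clockwise through a full turn (value of joint crank above 6.1 rad), for 0.1 s.
2. the dial is held at the third position, pulse (value of joint dial above 1.08 rad and contact force between the fingers and dial above 0.5 N), for 0.3 s.
At the end, for the whole second after the job is handed in: the dial is held by the fingers at the third position (joint above 1.08 rad, in touch with more than 0.5 N) through the last second, the crank stays at its full turn (above 6.0 rad), and the bystanders are within 30 mm of where they stood (all of step 2 and value of joint crank above 6 rad); the arm keeps its last pose, push and grip.
It fails at once if the dial leaves off before the crank has made its full turn (value of joint dial above 0.25 rad and value of joint crank below 6 rad).
It fails at once if one of the other things on the worktop is shifted by more than 30 mm (distance of any of onion_1, garlic_1, tin_1, mug_1, spice_jar_1, jar_2 from where it was at the start of the episode above 0.03 m).
It also fails if it takes over 51 s, if anything falls off the work surface, if the arm or the gripper's body presses on something with over 40 N, if the wrist force passes 120 N, or if a joint passes its speed limit or range.

## Robot

A 7-joint arm with a two-finger parallel gripper is mounted at the origin on a cart in front of the work surface, level with it; the furniture and walls round the work are solid. World frame = base frame: x ahead of the robot, y to its left, z up, the work surface at z = 0. Lengths are in m, angles in rad, forces in N, time in s.
With the tool pointing down it reaches from about 0.4 to 0.9 m from the base axis. Payload 5.6 kg.
Tool frame: the origin (TCP) lies at the very end of the fingers, on their centre line; the grasp point (between the pads) lies behind it (robot.pinch_z is the z of the grasp point in the tool frame, in m); z points along the fingers, y is the line along which they close (so a half turn about z gives the same grasp; the last joint's range is limited). The gripper opens to 92 mm and grips with 3 to 60 N. Pads are 20 mm wide; open, the fingers measure 128 mm over their backs; the gripper's body (75 mm by 189 mm) begins 69 mm behind the grasp point.
Start: joints at [1.301, 0.468, -0.012, 1.603, 0.006, 1.071, -0.056], TCP at [0.146, -0.633, 0.215] pointing down, gripper open.
Joint ranges: [-2.53, 2.53], [-0.31, 2.02], [-1.57, 1.55], [0.28, 2.44], [-1.29, 4.43], [0.15, 1.84], [-2.92, 2.92]. Speed limits (rad/s): [2.57, 2.57, 3.14, 3.14, 3.14, 3.14, 3.14].

## Interface

Orientations are given as a unit quaternion [x, y, z, w].
In Python, from rig import robot gives the robot as it stands.
- The arm moves only by the tool pendant, called after ">>>" as a command line: name --argument value ..., lists and objects as JSON in quotes. Schema: {"type":"object","properties":{"steps":{"type":"array","items":{"type":"number"},"minItems":6,"maxItems":60},"jaw":{"type":"number"},"grip_n":{"type":"number"},"only":{"type":"string"},"quiet":{"type":"boolean"},"lines":{"type":"string"}},"required":["steps"],"additionalProperties":false}. steps is one flat list of numbers that holds 1 to 10 rows one after another, with no inner brackets; each row has 6 numbers: dx, dy, dz in m, then a rotation vector rx, ry, rz in rad; each row shifts and turns the commanded pose from where the row before left it, along the tool's axes as they then stand; what a row does not reach is not made up. A row lasts 1/10 s, in which the tool goes at most 0.05 m and 0.15 rad, less where a joint would pass 70% of its speed; a pose out of reach is approached as far as the arm can. jaw is the opening from 0.0 (shut) to 1.0 (fully open), set as the call begins (left out keeps the last). The fingers move at their own pace and stop on an object; grip_n is the grip in N (left out, the last holds). Time passes only in rows, so rows that do not move let the fingers close. The tool returns the time, the measured TCP pose, the force, the opening and the grip force at its end. only (a regular expression) keeps the lines of the reply that match it, lines (a string "A,B") keeps lines A to B, and quiet returns only ok. Input that does not fit is refused with a message, and nothing moves.
- robot.read_state(): the state, without advancing time (a new reading comes with each control period).
- robot.camera(name): name is "scene" or "top"; returns a dict with "frame" (400x640x3 uint8, red, green, blue), "fovy" (degrees; the focal length in pixels is half the picture's height over the tangent of half this angle, whatever the lens; pixels are square), "cx", "cy" (the principal point, pixels), "dist" ([k1, k2, p1, p2, k3] as OpenCV has them; the pictures are not rectified), "origin" and "rotation" of the camera in the world. Camera axes: x right, y down, z forward; pixel columns grow to the right and rows downward; lengths in m; the calibration is good to about 2 mm. A picture is of the moment at which its call begins. There is no depth.
- robot.job_done(): hands the job in; it is judged then, once.
The state is a dict: "time_s": time; "joints": joint angles; "joint_velocities": joint speeds; "joint_efforts": joint torques, N m; "eef_pos": TCP position; "ee_rot": TCP orientation; "wrist_force": force on the tool from outside, world axes, zero at the start; "ft_torque": the same for the moment, N m; "gripper_width": opening from 0.0 (shut) to 1.0 (fully open); "grip_force": force on a finger pad.
Only numpy, scipy, OpenCV 4.12 (cv2) and the standard library are available. Lean on these libraries where they do the work, as an engineer would, in place of code of your own. Each camera call takes 0.05 s, during which the arm holds its last target. There are 200 camera calls.

## Working session

There is one attempt and no reset: what is moved stays moved. The work goes in short steps, Python scripts to look and compute and a tool call to move; the robot and the scene stay as the last step left them, time stands still between calls to the robot, and variables do not carry over. Pictures are saved under pics/ and viewed, at most 10 in all, crops included, and the job is handed in when it is done.

```bash
ls; mkdir -p pics
```

Create h.py:
```python
import numpy as np, cv2
from rig import robot
def K(c):
    f=c["frame"].shape[0]/2/np.tan(np.radians(c["fovy"])/2)
    return np.array([[f,0,c["cx"]],[0,f,c["cy"]],[0,0,1.]])
def ray(c,uv):
    p=cv2.undistortPoints(np.array([[uv]],float),K(c),np.array(c["dist"],float))[0,0]
    d=np.array(c["rotation"]).reshape(3,3)@np.array([p[0],p[1],1.]); return np.array(c["origin"]),d/np.linalg.norm(d)
def plane(c,uv,z):
    o,d=ray(c,uv); return o+d*(z-o[2])/d[2]
def tri(c1,u1,c2,u2):
    o1,d1=ray(c1,u1);o2,d2=ray(c2,u2)
    t=np.linalg.lstsq(np.c_[d1,-d2],o2-o1,rcond=None)[0]
    a,b=o1+t[0]*d1,o2+t[1]*d2
    return (a+b)/2,np.linalg.norm(a-b)
def proj(c,P):
    R=np.array(c["rotation"]).reshape(3,3).T
    return cv2.projectPoints(np.array([P],float),cv2.Rodrigues(R)[0],-R@np.array(c["origin"]),K(c),np.array(c["dist"],float))[0][0,0]
def cam(n,f=None):
    c=robot.camera(n)
    if f: cv2.imwrite("pics/"+f,c["frame"][:,:,::-1])
    return c
def reds(c,smin=150,vmin=90,amin=15):
    h=cv2.cvtColor(c["frame"],cv2.COLOR_RGB2HSV)
    m=(((h[...,0]<8)|(h[...,0]>172))&(h[...,1]>smin)&(h[...,2]>vmin)).astype(np.uint8)
    n,l,s,ce=cv2.connectedComponentsWithStats(m)
    return [(ce[i].round(1).tolist(),s[i].tolist()) for i in range(1,n) if s[i][4]>=amin]
```

Run:
```python
from h import *
for n in("scene","top"):
    c=cam(n,n+"0.png"); print(n,c["fovy"],np.round(c["origin"],3),np.round(c["rotation"],3).tolist()); 
    for r in reds(c): print(r)
s=robot.read_state(); print(robot.pinch_z,s)
```

```text
pics
rig.py
scene 45.92742319099668 [-0.359  1.038  0.767] [-0.309, 0.788, -0.501, 0.181]
([304.1, 181.8], [296, 177, 18, 10, 125])
([346.5, 198.2], [344, 193, 6, 11, 58])
([272.0, 203.5], [266, 198, 13, 11, 101])
([73.1, 273.9], [64, 265, 19, 17, 213])
([136.6, 284.7], [126, 273, 23, 22, 350])
([51.8, 282.6], [42, 274, 20, 17, 231])
([92.5, 287.9], [79, 279, 27, 18, 347])
([7.9, 324.9], [0, 316, 20, 21, 313])
([59.5, 329.7], [54, 327, 12, 5, 15])
top 49.29364906330964 [ 0.302 -0.003  1.282] [0.71, -0.696, 0.07, -0.076]
([70.7, 135.4], [54, 127, 34, 17, 300])
([359.9, 142.2], [349, 134, 22, 19, 249])
([288.7, 156.0], [282, 148, 15, 16, 130])
([21.9, 159.2], [14, 151, 13, 20, 106])
([79.4, 164.7], [69, 154, 21, 21, 278])
([126.2, 164.9], [117, 156, 20, 19, 291])
([61.8, 164.8], [60, 161, 4, 8, 24])
([320.4, 234.2], [318, 231, 6, 8, 38])
-0.0187 {'time_s': 0.1, 'joints': array([ 1.30099064,  0.46829911, -0.01163082,  1.60347112,  0.00604506,
        1.0713841 , -0.05633432]), 'joint_velocities': array([-0.00019244, -0.00220356,  0.00069962, -0.00275566,  0.00179626,
        0.0004425 , -0.00092456]), 'joint_efforts': array([ 1.15937546e-03, -5.21641123e+01, -1.25315084e-02, -2.44362777e+01,
       -5.68692712e-02,  1.41319918e-02,  3.15664261e-05]), 'eef_pos': array([ 0.14599292, -0.63288982,  0.21375414]), 'ee_rot': array([ 9.93579465e-01,  1.13133826e-01, -1.54870970e-04, -7.48034697e-04]), 'wrist_force': array([ 0.18842197, -0.45670026, -0.19415569]), 'ft_torque': array([ 0.03521105,  0.01374544, -0.02787137]), 'grip_force': 0.0, 'gripper_width': 1.0028483328434639}
```

```bash
sed -i '1a from scipy.spatial.transform import Rotation as Ro' h.py; sed -i 's/np.array(c\["rotation"\]).reshape(3,3)/Ro.from_quat(c["rotation"]).as_matrix()/' h.py
```

```text
(no output)
```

View pics/scene0.png

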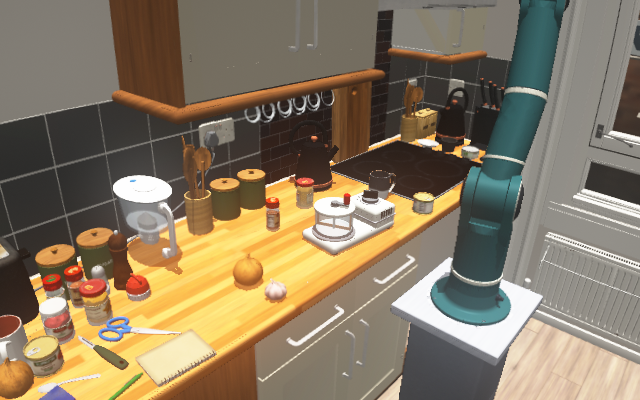

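View pics/top0.png

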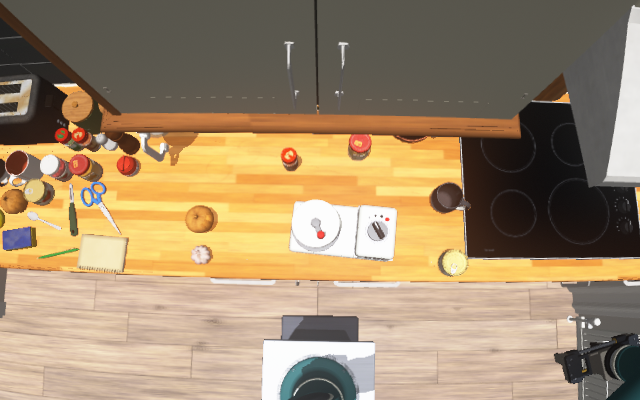

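Scene: the processor at about (345,215), with the red knob at (346,198). Top: lid at (316,225), knob at (320,234), dial at (377,230). I'll enlarge both views.

Run:
```python
from h import *
a=cv2.imread("pics/top0.png")[190:270,280:405]; b=cv2.imread("pics/scene0.png")[165:255,295:405]
a=cv2.resize(a,(750,480),interpolation=cv2.INTER_CUBIC)
b=cv2.resize(b,(660,540),interpolation=cv2.INTER_CUBIC)
cv2.imwrite("pics/ca.png",a);cv2.imwrite("pics/cb.png",b)
t=robot.camera("top");s=robot.camera("scene")
for r in reds(t,110,70,3):
    if 280<r[0][0]<405 and r[0][1]>190: print("t",r)
for r in reds(s,110,70,3):
    if 295<r[0][0]<405 and r[0][1]>185: print("s",r)
```

```text
t ([386.8, 219.0], [385, 218, 4, 3, 10])
t ([320.3, 234.5], [317, 231, 8, 8, 46])
s ([346.5, 198.8], [344, 193, 6, 12, 65])
```

View pics/ca.png

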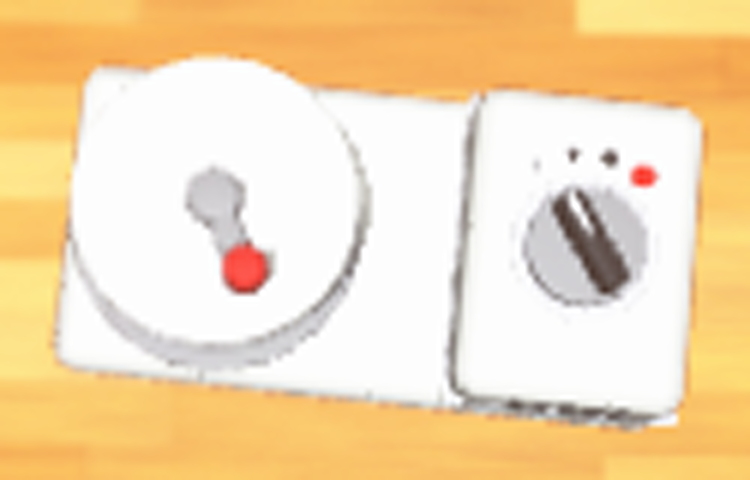

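View pics/cb.png

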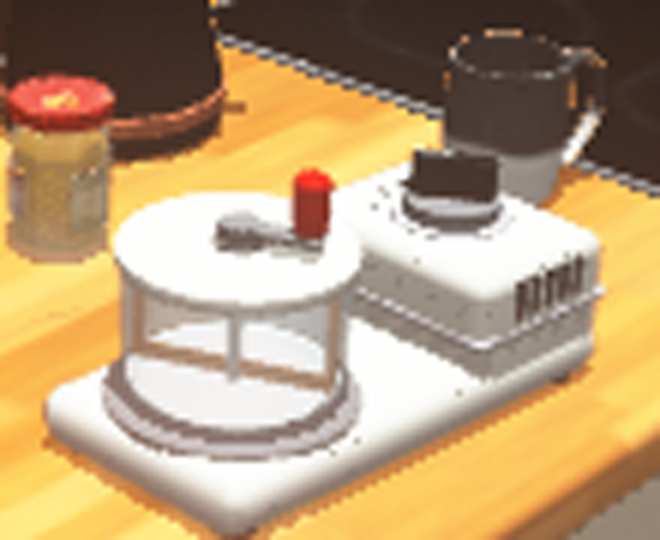

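Crop of top (scale 6): hub (214,195), knob (244,268), dial bar (590,243), pulse dot (643,176). Crop of scene: knob (313,205), bar (455,178), hub (238,232). The pointer is at off. Next I triangulate.

Run:
```python
from h import *
t=robot.camera("top");s=robot.camera("scene")
T=lambda x,y:((x+.5)/6-.5+280,(y+.5)/6-.5+190)
S=lambda x,y:((x+.5)/6-.5+295,(y+.5)/6-.5+165)
for n,a,b in(("knob top/mid",T(244,268),S(313,205)),("knob top",T(245,268),S(313,176)),("hub",T(214,193),S(238,222)),("bar mid",T(590,243),S(455,178)),("bar top",T(590,243),S(455,160)),("mugrim",T(1010,40),S(503,45))):
    P,e=tri(t,a,s,b); print(n,P.round(4),round(e,4))
k=plane(t,T(244,268),.171); kt=plane(t,(320.3,234.5),.171); hub=plane(t,T(214,193),.14); bar=plane(t,T(590,243),.1265)
disc=plane(t,T(585,245),.102); dot=plane(t,(386.8,219),.09)
lid=plane(t,T(217,202),.1255)
for n in("k","kt","hub","lid","bar","disc","dot"): print(n,eval(n).round(4))
d=dot-disc; print("dot dist",np.hypot(*d[:2]),"ang",np.arctan2(d[1],d[0]),"axes dist",np.hypot(*(hub-bar)[:2]))
# white-line: pointer end
p=plane(t,T(575,200),.1265);q=plane(t,T(610,285),.1265);print("bar ends",p.round(4),q.round(4))
v=(hub-bar)[:2];print("yaw of +y axis minus90",np.degrees(np.arctan2(-v[0],v[1])))
# other objects
for n,uv,z in(("mug",(447,197),.097),("garlic",(201,255),.05),("jar",(360,144),.1),("spice",(289,156),.106),("tin",(453,262),.058)):print(n,plane(t,uv,z).round(3))
```

```text
knob top/mid [0.4357 0.0013 0.1544] 0.0045
knob top [0.4349 0.0016 0.1708] 0.0018
hub [0.4715 0.0158 0.1376] 0.0028
bar mid [ 0.4554 -0.1538  0.1123] 0.0034
bar top [ 0.4543 -0.152   0.1241] 0.0022
mugrim [ 0.5564 -0.3492  0.1069] 0.0029
k [0.4356 0.0025 0.171 ]
kt [0.4349 0.0024 0.171 ]
hub [0.4723 0.0166 0.14  ]
lid [0.4704 0.0154 0.1255]
bar [ 0.4549 -0.151   0.1265]
disc [ 0.4572 -0.1519  0.102 ]
dot [ 0.4911 -0.1806  0.09  ]
dot dist 0.044392598076268636 ang -0.7026559433394587 axes dist 0.16850729350852872
bar ends [ 0.4742 -0.1444  0.1265] [ 0.4363 -0.1599  0.1265]
yaw of +y axis minus90 -5.909177021846031
mug [ 0.555 -0.35   0.097]
garlic [0.383 0.341 0.05 ]
jar [ 0.704 -0.105  0.1  ]
spice [0.663 0.095 0.106]
tin [ 0.377 -0.372  0.058]
```

Create d.py:
```python
import sys
from h import *
# d.py x y z [yaw]: delta in tool axes to the target
s=robot.read_state(); R=Ro.from_quat(s["ee_rot"]); t=np.array(list(map(float,sys.argv[1:4])))
print("d",R.inv().apply(t-s["eef_pos"]).round(4),"pos",s["eef_pos"].round(4),"xaxis",R.as_matrix()[:,0].round(4),"j",s["joints"].round(2))
if len(sys.argv)>4:
    y=float(sys.argv[4]); G=Ro.from_euler("z",y)*Ro.from_euler("x",np.pi); print("rv",(R.inv()*G).as_rotvec().round(4))
```

```text
(no output)
```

>>> pendant --steps '[0.0371,-0.0256,-0.0036,0,0,0,0.0371,-0.0256,-0.0036,0,0,0,0.0371,-0.0256,-0.0036,0,0,0,0.0371,-0.0256,-0.0036,0,0,0,0.0371,-0.0256,-0.0036,0,0,0,0.0371,-0.0256,-0.0036,0,0,0,0.0371,-0.0256,-0.0036,0,0,0,0.0371,-0.0256,-0.0036,0,0,0,0.0371,-0.0256,-0.0036,0,0,0,0.0371,-0.0256,-0.0036,0,0,0]' --jaw 0.7

```text
time_s: 1.3
eef_pos: [0.4511, -0.2991, 0.251]
ee_rot: [0.994, 0.113, 0.0, 0.0]
wrist_force: [-0.1, -1.4, -0.7]
gripper_width: 0.7
grip_force: 0.0
```

```bash
python3 d.py .435 .002 .21 .227
```

```text
d [ 0.052  -0.297   0.0408] pos [ 0.4511 -0.2991  0.251 ] xaxis [9.744e-01 2.247e-01 2.000e-04] j [ 0.71  0.26 -0.22  1.82  0.07  1.07 -0.88]
rv [ 0.0006 -0.0002 -0.0004]
```

>>> pendant --steps '[0.0065,-0.037,0.005,0,0,0,0.0065,-0.037,0.005,0,0,0,0.0065,-0.037,0.005,0,0,0,0.0065,-0.037,0.005,0,0,0,0.0065,-0.037,0.005,0,0,0,0.0065,-0.037,0.005,0,0,0,0.0065,-0.037,0.005,0,0,0,0.0065,-0.037,0.005,0,0,0,0,0,0,0,0,0]'

```text
time_s: 2.2
eef_pos: [0.4334, 0.0043, 0.2104]
ee_rot: [0.993, 0.117, -0.0, -0.001]
wrist_force: [0.2, -0.9, -0.1]
gripper_width: 0.703
grip_force: 0.0
```

```bash
python3 d.py .4353 .002 .142
```

Run:
```python
from h import *
c=cam("scene","s1.png"); cv2.imwrite("pics/s1c.png",cv2.resize(c["frame"][100:260,260:440,::-1],None,fx=3.5,fy=3.5))
```

```text
d [0.0013 0.0027 0.0684] pos [0.4334 0.0043 0.2104] xaxis [ 9.726e-01  2.325e-01 -1.000e-04] j [ 0.34  0.14 -0.46  2.09  0.07  0.93 -1.49]
```

View pics/s1c.png

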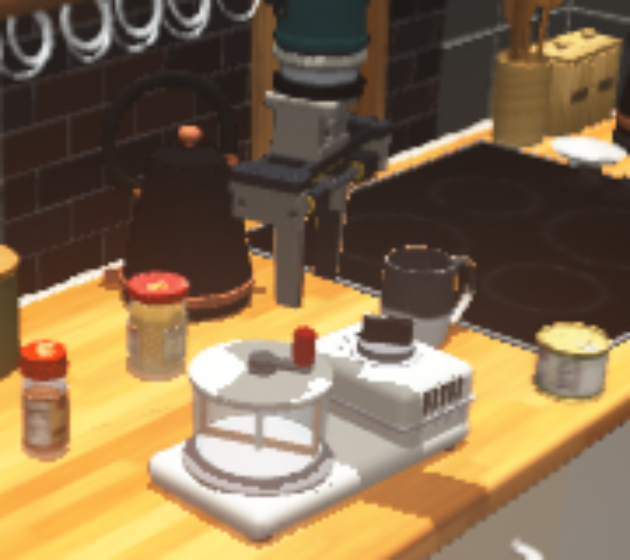

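The gripper hangs above the knob (crop 303,345). I lower it and close.

>>> pendant --steps '[0.0005,0.001,0.017,0,0,0,0.0005,0.001,0.017,0,0,0,0.0003,0.0007,0.017,0,0,0,0,0,0.017,0,0,0,0,0,0,0,0,0]'

```text
time_s: 2.75
eef_pos: [0.4347, -0.0041, 0.141]
ee_rot: [0.994, 0.112, -0.002, -0.0]
wrist_force: [-1.0, 0.1, -0.2]
gripper_width: 0.7
grip_force: 0.0
```

>>> pendant --steps '[0,0,0,0,0,0,0,0,0,0,0,0,0,0,0,0,0,0,0,0,0,0,0,0,0,0,0,0,0,0,0,0,0,0,0,0]' --jaw 0 --grip_n 20

```text
time_s: 3.35
eef_pos: [0.4362, -0.0026, 0.1428]
ee_rot: [0.994, 0.113, 0.0, -0.0]
wrist_force: [-1.6, 0.1, 1.7]
gripper_width: 0.222
grip_force: 20.0
```

Run:
```python
from h import *
s=robot.read_state();R=Ro.from_quat(s["ee_rot"]);p=s["eef_pos"];ax=np.array([.4715,.016])
v=p[:2]-ax;a=np.arctan2(v[1],v[0]);print(p,a,np.hypot(*v),s["wrist_force"])
q=[ax+.038*np.array([np.cos(a-i*np.pi/9),np.sin(a-i*np.pi/9)]) for i in range(21)]
for i in range(20): 
  d=R.inv().apply(np.r_[q[i+1]-q[i],0]);print(f"{d[0]:.4f} {d[1]:.4f} 0 0 0 0",end="; ")
```

```text
[ 0.43621351 -0.00256447  0.14283291] -2.6572781474784857 0.03987199126618714 [-1.56670946  0.09364742  1.73621744]
-0.0011 -0.0132 0 0 0 0; 0.0035 -0.0127 0 0 0 0; 0.0076 -0.0108 0 0 0 0; 0.0108 -0.0075 0 0 0 0; 0.0128 -0.0034 0 0 0 0; 0.0131 0.0012 0 0 0 0; 0.0119 0.0056 0 0 0 0; 0.0093 0.0094 0 0 0 0; 0.0055 0.0120 0 0 0 0; 0.0011 0.0132 0 0 0 0; -0.0035 0.0127 0 0 0 0; -0.0076 0.0108 0 0 0 0; -0.0108 0.0075 0 0 0 0; -0.0128 0.0034 0 0 0 0; -0.0131 -0.0012 0 0 0 0; -0.0119 -0.0056 0 0 0 0; -0.0093 -0.0094 0 0 0 0; -0.0055 -0.0120 0 0 0 0; -0.0011 -0.0132 0 0 0 0; 0.0035 -0.0127 0 0 0 0;
```

>>> pendant --steps '[-0.0011,-0.0132,0,0,0,0,0.0035,-0.0127,0,0,0,0,0.0076,-0.0108,0,0,0,0,0.0108,-0.0075,0,0,0,0,0.0128,-0.0034,0,0,0,0,0,0,0,0,0,0]'

```text
time_s: 3.95
eef_pos: [0.4599, 0.0511, 0.1428]
ee_rot: [0.994, 0.113, 0.001, 0.001]
wrist_force: [1.8, -5.0, 2.6]
gripper_width: 0.218
grip_force: 20.0
```

>>> pendant --steps '[0.0131,0.0012,0,0,0,0,0.0119,0.0056,0,0,0,0,0.0093,0.0094,0,0,0,0,0.0055,0.012,0,0,0,0,0.0011,0.0132,0,0,0,0,0,0,0,0,0,0]'

```text
time_s: 4.55
eef_pos: [0.508, 0.0193, 0.1428]
ee_rot: [0.994, 0.112, -0.0, -0.0]
wrist_force: [-1.5, -1.5, 4.7]
gripper_width: 0.219
grip_force: 20.0
```

>>> pendant --steps '[-0.0035,0.0127,0,0,0,0,-0.0076,0.0108,0,0,0,0,-0.0108,0.0075,0,0,0,0,-0.0128,0.0034,0,0,0,0,-0.0131,-0.0012,0,0,0,0,0,0,0,0,0,0]'

```text
time_s: 5.15
eef_pos: [0.4658, -0.0235, 0.1428]
ee_rot: [0.994, 0.113, -0.001, 0.0]
wrist_force: [-0.9, 0.5, 4.2]
gripper_width: 0.221
grip_force: 20.0
```

>>> pendant --steps '[-0.0119,-0.0056,0,0,0,0,-0.0093,-0.0094,0,0,0,0,-0.0055,-0.012,0,0,0,0,-0.0011,-0.0132,0,0,0,0,0.0035,-0.0127,0,0,0,0,0,0,0,0,0,0]'

```text
time_s: 5.75
eef_pos: [0.4335, 0.0246, 0.1428]
ee_rot: [0.993, 0.115, 0.002, 0.0]
wrist_force: [5.6, -1.1, 2.3]
gripper_width: 0.222
grip_force: 20.0
```

Run:
```python
from h import *
p=np.array([[.4362,-.0026],[.4599,.0511],[.508,.0193]]);A=np.c_[2*p,np.ones(3)];x=np.linalg.solve(A,(p**2).sum(1))
print("centre",x[:2],np.sqrt(x[2]+x[0]**2+x[1]**2)); e=robot.read_state()["eef_pos"][:2]-x[:2];print(np.arctan2(e[1],e[0]),np.arctan2(-.014,-.0365))
R=Ro.from_quat(robot.read_state()["ee_rot"]);a=np.arctan2(e[1],e[0])
for i in range(3):
  f=lambda b:.038*np.array([np.cos(b),np.sin(b),0]); print(R.inv().apply(f(a-.35*(i+1))-f(a-.35*i)).round(4))
```

```text
centre [0.47023698 0.01445798] 0.0380721783738989
2.8727740476977917 -2.7753370931590164
[ 0.0083 -0.0103  0.    ]
[ 0.0113 -0.0069  0.    ]
[ 0.013  -0.0026  0.    ]
```

The crank has turned about 6.9 rad. I release the knob, lift and go above the dial.

>>> pendant --steps '[0,0,0,0,0,0,0,0,0,0,0,0,0,0,0,0,0,0,0,0,-0.02,0,0,0,0,0,-0.03,0,0,0,0,0,-0.03,0,0,0,0,0,0,0,0,0]' --jaw 0.7

```text
time_s: 6.45
eef_pos: [0.4343, 0.0232, 0.2255]
ee_rot: [0.994, 0.113, 0.003, 0.001]
wrist_force: [-0.2, 1.0, -0.4]
gripper_width: 0.7
grip_force: 0.0
```

```bash
python3 d.py .4542 -.153 .2 .497
```

```text
d [-0.0203  0.1761  0.0258] pos [0.4343 0.0232 0.2255] xaxis [0.9745 0.2244 0.0052] j [ 0.32  0.12 -0.48  2.07  0.07  0.96 -1.54]
rv [ 0.0026 -0.005  -0.2706]
```

>>> pendant --steps '[-0.0034,0.0293,0,0,0,0,-0.0034,0.0293,0,0,0,0,-0.0034,0.0293,0.0064,0,0,0,-0.0034,0.0293,0.0064,0,0,0,-0.0034,0.0293,0.0064,0,0,0,-0.0034,0.0293,0.0064,0,0,0,0,0,0,0,0,-0.135,0,0,0,0,0,-0.135,0,0,0,0,0,0,0,0,0,0,0,0]'

```text
time_s: 7.45
eef_pos: [0.4515, -0.1527, 0.1962]
ee_rot: [0.97, 0.244, -0.001, -0.0]
wrist_force: [0.3, 0.5, -0.6]
gripper_width: 0.696
grip_force: 0.0
```

```bash
python3 d.py .4542 -.153 .106 .497
```

Run:
```python
from h import *
c=cam("scene","s2.png"); a=cv2.resize(c["frame"][130:250,290:440,::-1],None,fx=4,fy=4)
cv2.imwrite("pics/s2c.png",a)
t=robot.camera("top"); 
for r in reds(t,110,70,3):
    if 280<r[0][0]<405 and r[0][1]>190: print("t",r)
for P in((.4542,-.153,.1265),(.4542,-.153,.1005)): print((proj(c,P)-[290,130])*4)
```

```text
d [0.0023 0.0017 0.0902] pos [ 0.4515 -0.1527  0.1962] xaxis [ 0.8807  0.4737 -0.0012] j [ 0.58  0.23 -0.37  2.01  0.1   0.92 -0.92]
rv [-0.0013  0.0012 -0.0035]
t ([311.0, 234.7], [308, 231, 7, 8, 43])
[321.39727857 241.93555539]
[319.18029456 270.23895911]
```

View pics/s2c.png

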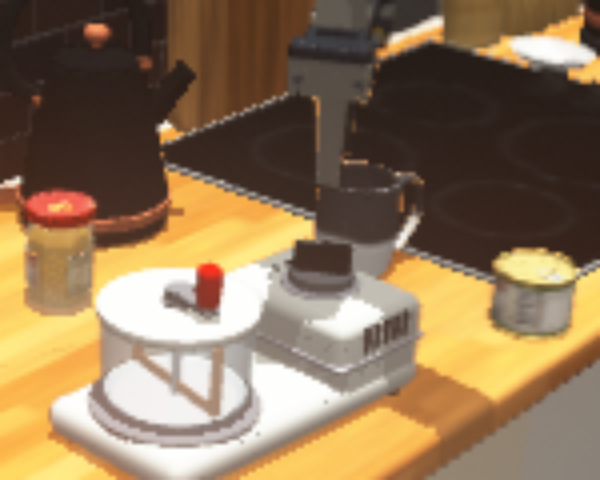

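Crop: bar at (323,255), as predicted. The knob at (208,288) is past its start. I go down on the dial.

>>> pendant --steps '[0.0006,0.0004,0.018,0,0,0,0.0006,0.0004,0.018,0,0,0,0.0006,0.0004,0.018,0,0,0,0.0005,0.0005,0.018,0,0,0,0,0,0.018,0,0,0,0,0,0,0,0,0,0,0,0,0,0,0]'

```text
time_s: 8.25
eef_pos: [0.4551, -0.153, 0.1071]
ee_rot: [0.969, 0.246, -0.0, -0.0]
wrist_force: [-0.3, -0.5, 0.1]
gripper_width: 0.699
grip_force: 0.0
```

>>> pendant --steps '[0,0,0,0,0,0,0,0,0,0,0,0,0,0,0,0,0,0,0,0,0,0,0,0,0,0,0,0,0,0,0,0,0,0,0,0]' --jaw 0 --grip_n 35

```text
time_s: 8.85
eef_pos: [0.4551, -0.1533, 0.1071]
ee_rot: [0.969, 0.246, 0.0, 0.0]
wrist_force: [-0.4, -1.2, -0.1]
gripper_width: 0.204
grip_force: 0.0
```

```bash
python3 d.py .4542 -.153 .106 -.723
```

```text
d [-0.0006 -0.0007  0.0011] pos [ 0.4551 -0.1533  0.1071] xaxis [0.8792 0.4765 0.    ] j [ 0.54  0.37 -0.34  2.08  0.18  0.72 -0.99]
rv [ 1.0000e-04 -2.0000e-04  1.2197e+00]
```

Not in touch yet (opening still 19 mm); I let it close further.

>>> pendant --steps '[0,0,0,0,0,0,0,0,0,0,0,0,0,0,0,0,0,0,0,0,0,0,0,0]'

```text
time_s: 9.25
eef_pos: [0.456, -0.1551, 0.1071]
ee_rot: [0.969, 0.245, 0.001, 0.001]
wrist_force: [3.6, -4.9, -3.1]
gripper_width: 0.137
grip_force: 35.0
```

>>> pendant --steps '[0,0.0025,0,0,0,0,0,0,0,0,0,0.13,0,0,0,0,0,0.13,0,0,0,0,0,0.13,0,0,0,0,0,0]'

```text
time_s: 9.75
eef_pos: [0.4559, -0.1548, 0.107]
ee_rot: [0.999, 0.053, -0.001, -0.0]
wrist_force: [-2.3, 1.4, 4.2]
gripper_width: 0.139
grip_force: 35.0
```

>>> pendant --steps '[0,0,0,0,0,0.13,0,0,0,0,0,0.13,0,0,0,0,0,0.13,0,0,0,0,0,0]'

```text
time_s: 10.15
eef_pos: [0.4559, -0.1544, 0.107]
ee_rot: [0.99, -0.14, -0.001, -0.0]
wrist_force: [-2.3, 3.2, 5.4]
gripper_width: 0.136
grip_force: 35.0
```

```bash
python3 d.py .456 -.155 .106 -.723
```

```text
d [0.0002 0.0005 0.001 ] pos [ 0.4559 -0.1544  0.107 ] xaxis [ 0.961  -0.2764 -0.0013] j [ 0.4   0.35 -0.17  2.09  0.09  0.71 -1.67]
rv [-2.000e-04  1.400e-03  4.429e-01]
```

>>> pendant --steps '[0,0,0,0,0,0.12,0,0,0,0,0,0.12,0,0,0,0,0,0.12,0,0,0,0,0,0.09,0,0,0,0,0,0,0,0,0,0,0,0,0,0,0,0,0,0]' --grip_n 45

```text
time_s: 10.85
eef_pos: [0.4562, -0.1541, 0.1071]
ee_rot: [0.935, -0.355, -0.001, -0.001]
wrist_force: [-0.9, 4.9, 5.0]
gripper_width: 0.135
grip_force: 45.0
```

```bash
python3 d.py .456 -.155 .106 -.723
```

Run:
```python
from h import *
print(robot.read_state()["ft_torque"])
a=[cam(n)["frame"] for n in("top","scene")]
cv2.imwrite("pics/f.png",np.hstack([cv2.resize(a[0][180:270,290:410],(400,300)),cv2.resize(a[1][150:240,310:430],(400,300))])[:,:,::-1])
```

```text
d [0.0005 0.0008 0.0011] pos [ 0.4562 -0.1541  0.1071] xaxis [ 0.7475 -0.6642 -0.0015] j [ 0.32  0.34 -0.07  2.09  0.04  0.71 -2.07]
rv [-0.0007  0.0015 -0.0035]
[1.31810456 0.35798958 0.05710745]
```

View pics/f.png

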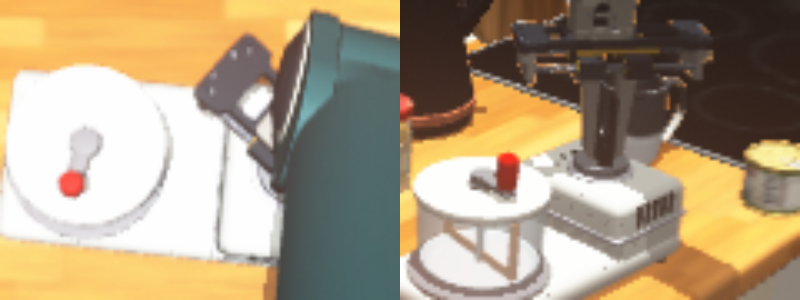

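The gripper holds the dial. The bar itself is hidden, and the crank knob is still where it was left. I nudge slightly for margin and check the torque.

>>> pendant --steps '[0,0,0,0,0,0.03,0,0,0,0,0,0,0,0,0,0,0,0,0,0,0,0,0,0]'

```text
time_s: 11.35
eef_pos: [0.4562, -0.154, 0.1071]
ee_rot: [0.929, -0.369, -0.001, -0.001]
wrist_force: [-0.9, 4.9, 5.7]
gripper_width: 0.138
grip_force: 45.0
```

```bash
python3 -c "
from h import *
s=robot.read_state();x=Ro.from_quat(s['ee_rot']).as_matrix()[:,0];print(np.arctan2(x[1],x[0]),s['ft_torque'],s['joints'])"
```

```text
-0.7562863559165707 [1.28190949 0.35828302 0.04678394] [ 0.31285509  0.34411749 -0.06568675  2.09084958  0.03191154  0.70860606
 -2.10032938]
```

```bash
python3 -c "
from rig import robot
print(robot.job_done())"
```

```text
the job is handed in; nothing more can be done
None
```

I turned the crank about 6.9 rad clockwise with the dial still at off, then turned the dial about 1.25 rad to the pulse mark and handed the job in with the gripper still holding it at 45 N; the rig gave no verdict, and the dial angle comes from the tool's rotation because the gripper hid the bar.

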